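# Pin the wax mould shut

### The arm

A 6-joint arm with a two-finger parallel gripper is mounted at the origin on the work surface. World frame = base frame: x ahead of the robot, y to its left, z up, the work surface at z = 0. Lengths are in mm, angles in rad, forces in N, time in s.
With the tool pointing down it reaches from about 350 to 975 mm from the base axis. Payload 7.1 kg.
Tool frame: the origin (TCP) lies midway between the tips of the shut fingers; the grasp point (between the pads) lies 19 mm behind it (tcp_to_grasp is the distance from the TCP to the grasp point, in mm); x points along the fingers, z is the direction in which the jaws open and shut, and the axes are right-handed (so a half turn about x gives the same grasp; the last joint's range is limited). The gripper opens to 88 mm and grips with 3 to 60 N. Pads are 20 mm wide; open, the fingers measure 115 mm over their backs; the gripper's body (75 mm by 178 mm) begins 61 mm behind the grasp point.
Start: joints at [-1.323, 0.423, 1.63, -0, 1.089, -0.019], TCP at [164.797, -602.865, 222.675] pointing down, gripper open.
Joint ranges: [-3, 3], [-0.9, 2.11], [0.09, 2.58], [-1.31, 4.45], [0.11, 2.69], [-2.54, 2.54]. Speed limits (rad/s): [2.39, 2.39, 3.01, 3.14, 3.14, 3.14].

### API

Orientations are given as [roll, pitch, yaw] about the fixed x, y, z axes, in that order (R = Rz(yaw) Ry(pitch) Rx(roll)).
In Python, from plant import * gives the robot as it stands.
- The arm moves only by the tool step_arm, never from a script. Its argument "commands" is a list that holds one entry, the list of rows, each a list of 5 numbers: the closure in counts, from 0 (fully open) to 255 (shut), then the shift along the tool's x, y, z in m, then the turn about the tool's x in degrees. In form: [[[claw, tx, ty, tz, roll], ...]]. A call has 1 to 12 rows; each row shifts and turns the pose as measured when the row begins, along the tool's axes as they then stand; what a row does not reach is not made up. A row lasts 1/12 s, in which the tool goes at most 41.7 mm and 7.16 degrees, less where a joint would pass 70% of its speed; a pose out of reach is approached as far as the arm can. A call is refused whole if a number of a shift passes 0.0417 or a number of a turn 7.16, either way. A call with a gripper value outside its range is refused whole. The fingers move at their own pace and stop on an object; "grip_force" is the grip in N (left out, the last holds). Time passes only in rows, so rows that do not move let the fingers close. It gives the time, the measured TCP pose, the force and the opening at its end, in the units of the state.
- sense(): the state, without advancing time (a new reading comes with each control period).
- snapshot(name): name is "side" or "top"; returns a dict with "color" (420x560x3 uint8, red, green, blue), "mtx" (3x3 intrinsics, pixels), "eye" and "orientation" of the camera in the world. Camera axes: x right, y down, z forward; pixel columns grow to the right and rows downward; lengths in mm; the calibration is good to about 2 mm. A picture is of the moment at which its call begins. There is no depth.
- hand_in(): hands the job in, once; it reports no verdict.
The state is a dict: "t": time; "joint_pos": joint angles; "dq": joint speeds; "joint_torque": joint torques, N m; "tool_pos": TCP position; "eef_rot": TCP orientation; "ft_force": force on the tool from outside, world axes, zero at the start; "torque": the same for the moment, N m; "opening": finger opening in mm.
Only numpy, scipy, OpenCV 4.12 (cv2) and the standard library are available. Lean on these libraries where they do the work, as an engineer would, in place of code of your own. Each camera call takes 0.05 s, during which the arm holds its last target.

### The job

The two halves of the aluminium wax-injection mould in the ball vise are joined by one locating pin, and the top half has swung a little askew on it. Take the second locating pin out of the wooden block, start its nose in the empty hole of the top half, work the top half round by feel until the pin finds the hole in the half beneath, and push it gently fully home, collar down on the mould. Never lean hard on the pin, leave it standing in the mould, and do not disturb the bangle, the file or the jar.

Things in the scene. Friction and masses are not known exactly. Their poses are not given: they have to be found in the camera images.
- pin_grip (a point): The second locating pin (110 g), upright in the wooden block at the start: steel shank 10 mm thick and 38 mm long, brass collar 22 mm across and 4 mm thick, then a round brass handle 17 mm thick; collar and handle together 40 mm tall. This point is on its axis, 20 mm above the collar's underside (mid-handle); z points up, from nose to handle.
- pin_collar (a point): On the pin's axis at the underside of its collar, 38 mm from the nose end. Home, it lies on the top half's top face. The pin does not fall home: about 9 mm down the lower hole a spring plunger grips it sideways, and a few newtons of push take it past.
- pin_nose (a point): On the pin's axis at the end of its nose. The last 5 mm of the shank taper from 10 mm to a blunt nose 8 mm across.
- bur_block: Wooden bur block, fixed, 110 x 64 x 55 mm, origin under its centre. The pin stands in a 12 mm hole, 45 mm deep, 28 mm from the centre towards the block's -x end, its collar resting on the block's top, 55 mm above the bench. Small burs stand up to 30 mm above the top near its other end.
- vise: Engraver's ball vise: blue ball in a rubber ring 126 mm across, fixed to the bench, origin at the centre of its underside. Its head is turned on the ball to an unmeasured angle and locked. The jaws grip an aluminium wax mould, somewhere along them, place unmeasured: lower half 96 x 70 x 26 mm, its flat top 106 mm above the bench, and on it the top half, 96 x 70 x 18 mm.
- first_pin (a point): Axis of the first locating pin, at the level of the top half's top face (124 mm above the bench). It is home in both halves, near the middle of one short end, and stays there; its brass handle stands 40 mm above that face. The top half turns about it, stiffly (about 2 N at the empty hole), and cannot lift.
- empty_hole (a point): Mouth centre of the empty hole at the other short end of the top half's top face (the brass-lipped hole in its middle is the wax gate): black-rimmed, 11 mm, right through its 18 mm. It swings with the top half about the first pin. The lower half's hole that belongs under it is covered and not measured: also 72 mm from the first pin, up to 13 mm round to either side of where this hole starts.
- copper_bangle: Bystander: copper bangle 66 mm across, 12 mm tall, lying loose on the bench; origin at the centre of its underside.
- file: Bystander: hand file 240 mm long with a wooden handle, lying loose; origin on the bench under the root of the blade.
- wax_release: Bystander: small amber jar 40 mm across, 55 mm tall, standing loose; origin at the centre of its underside.
Not all that is in view belongs to the job. Leave any green or turquoise look-alike of the part that bears pin_grip alone.

How it is judged (in metres and radians):
On the way, in this order (a step that is already met when the one before it is completed fails the run):
1. the pin is lifted out of the wooden block (height (world z) of pin_nose above 0.06 m), for 0.1 s.
2. the pin's nose is in the empty hole of the top half (horizontal distance between pin_nose and empty_hole below 0.003 m and z of pin_nose in the frame of empty_hole below -0.008 m), for 0.1 s.
At the end, for the whole second after the job is handed in: The second pin stands through both halves of the mould: its collar within 2 mm of the top half's face and centred on its hole to 2.5 mm, upright within 3.5 degrees, at rest and released; bangle, file and jar within 15 mm of where they were (horizontal distance between pin_collar and empty_hole below 0.0025 m and z of pin_collar in the frame of empty_hole below 0.002 m and angle between pin_grip's own z axis and vertical below 0.06 rad and linear speed of pin below 0.01 m/s and distance of each of copper_bangle, file, wax_release from where it was at the start of the episode below 0.015 m); the robot touches nothing.
It fails at once if the pin is pressed against the mould with more than 30 N (contact force between pin and vise above 30 N).
It fails at once if the bangle, the file or the jar is moved by more than 15 mm (distance of any of copper_bangle, file, wax_release from where it was at the start of the episode above 0.015 m).
It also fails if it takes over 72 s, if anything falls off the work surface, if the arm or the gripper's body presses on something with over 40 N, if the wrist force passes 120 N, or if a joint passes its speed limit or range.

## Working session

There is one attempt and no reset: what is moved stays moved. The work goes in short steps, Python scripts to look and compute and a tool call to move; the robot and the scene stay as the last step left them, time stands still between calls to the robot, and variables do not carry over. Pictures are saved under pics/ and viewed, and the job is handed in when it is done.

Besides the shell and the picture viewer there is one more tool, called after "Request:" as name([rows], argument=value, ...), one row to a line, values as JSON. step_arm: Moves the arm, as the interface text tells. Its arguments: {"type":"object","properties":{"commands":{"type":"array"},"grip_force":{"type":"number"}},"required":["commands"]}

```bash
ls; mkdir -p pics; python3 - <<'E'
from plant import *
import cv2
s=sense();print({k:np.round(v,4).tolist() if hasattr(v,'__len__') else v for k,v in s.items()} if 'np' in globals() else s)
for n in("side","top"):
    d=snapshot(n);cv2.imwrite(f"pics/{n}0.png",d["color"][:,:,::-1]);print(n,d["mtx"],d["eye"],d["orientation"])
E
```

```text
pics
{'t': 0.0, 'joint_pos': array([-1.32300584e+00,  4.23821772e-01,  1.63070058e+00,  5.06304987e-06,
        1.08859021e+00, -1.89902879e-02]), 'dq': array([ 9.38568645e-04,  1.37127692e-04,  5.37969356e-04, -6.72665310e-05,
        6.25678050e-04, -8.00605461e-04]), 'joint_torque': array([ 1.49911080e-03, -5.44629622e+01, -2.73671955e+01,  6.44553406e-02,
        2.26581772e-02, -1.11777310e-04]), 'tool_pos': array([ 164.66150339, -602.33744522,  221.90944729]), 'eef_rot': array([3.1196534 , 1.56927641, 1.8156355 ]), 'ft_force': array([-0.38140536,  0.68205949,  0.32993535]), 'torque': array([-0.00397351, -0.00457323,  0.01112335]), 'opening': 87.50506385529597}
side [[494.32072065   0.         280.63335893]
 [  0.         494.32072065 207.57094134]
 [  0.           0.           1.        ]] [ 289.24642702 -507.59195429  580.7493535 ] [-2.25024289e+00  7.59449987e-04 -5.25695190e-01]
top [[434.78867625   0.         280.45956753]
 [  0.         434.78867625 207.67961864]
 [  0.           0.           1.        ]] [564.16974322  -9.79533211 942.80077203] [-3.10689596  0.02161105 -1.5796155 ]
```

View pics/side0.png

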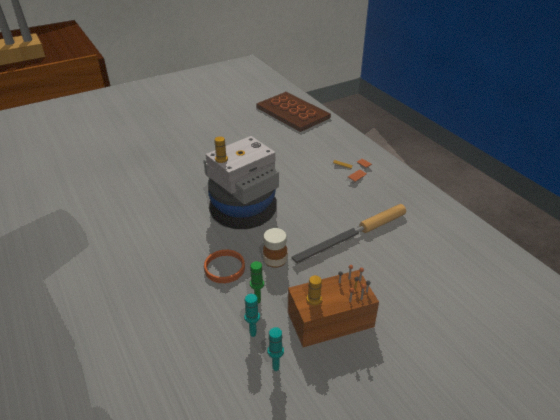

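View pics/top0.png

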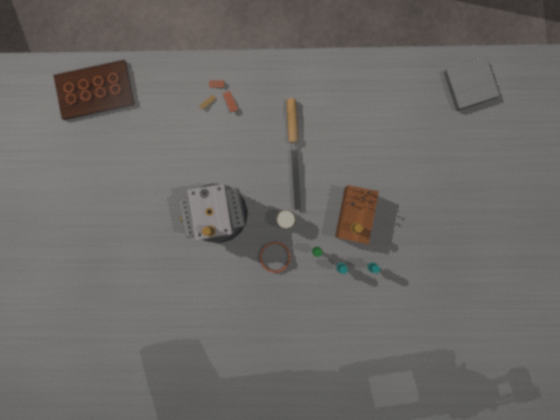

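The side view shows the brass pin in the block at (315,288), the first pin at (220,148) and the mould hole near (256,145). The top view shows the pin at (358,228), the first pin at (208,232) and the hole at (204,193). I'll enlarge these.

```bash
cat > h.py <<'E'
from plant import *
import numpy as np, cv2
from scipy.spatial.transform import Rotation as R
def crop(name,img,x0,y0,w,h,k):
    c=cv2.resize(img[y0:y0+h,x0:x0+w],None,fx=k,fy=k,interpolation=cv2.INTER_CUBIC)
    cv2.imwrite(name,c)
def ray(d,u,v):
    r=R.from_euler('xyz',d["orientation"]).as_matrix()@np.linalg.inv(d["mtx"])@[u,v,1]
    return np.array(d["eye"]),r
def atz(d,u,v,z):
    e,r=ray(d,u,v);return e+r*(z-e[2])/r[2]
def proj(d,p):
    c=R.from_euler('xyz',d["orientation"]).as_matrix().T@(np.array(p)-d["eye"]);q=d["mtx"]@c;return q[:2]/q[2]
E
python3 - <<'E'
import cv2
from h import crop
s=cv2.imread('pics/side0.png');t=cv2.imread('pics/top0.png')
crop('pics/s_m.png',s,190,120,100,75,8)
crop('pics/s_b.png',s,280,255,100,75,8)
crop('pics/t_m.png',t,170,170,80,75,8)
crop('pics/t_b.png',t,325,175,80,75,8)
E
```

```text
(no output)
```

View pics/s_m.png

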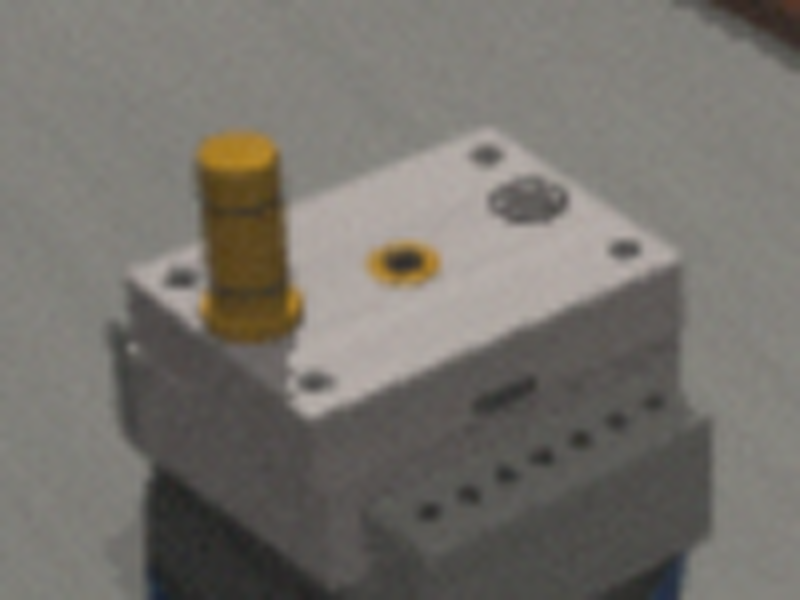

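View pics/s_b.png

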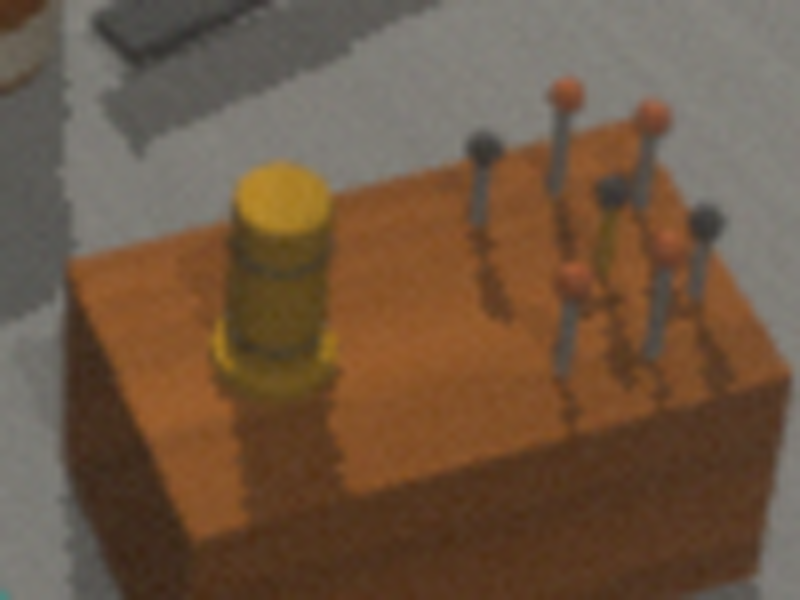

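View pics/t_m.png

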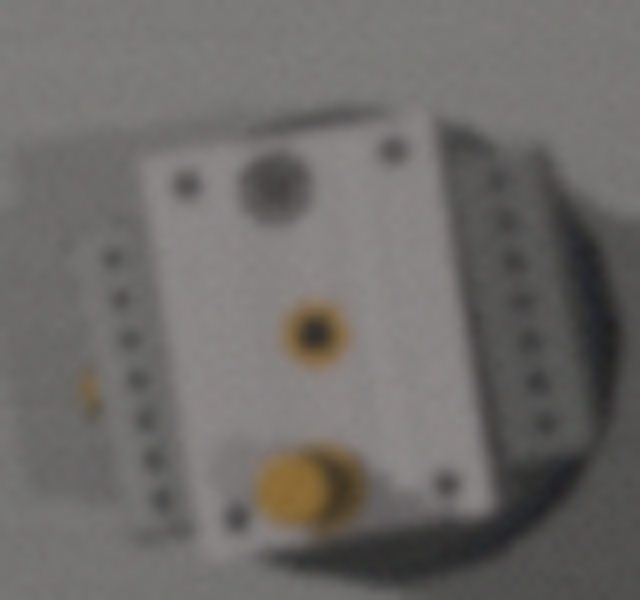

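View pics/t_b.png

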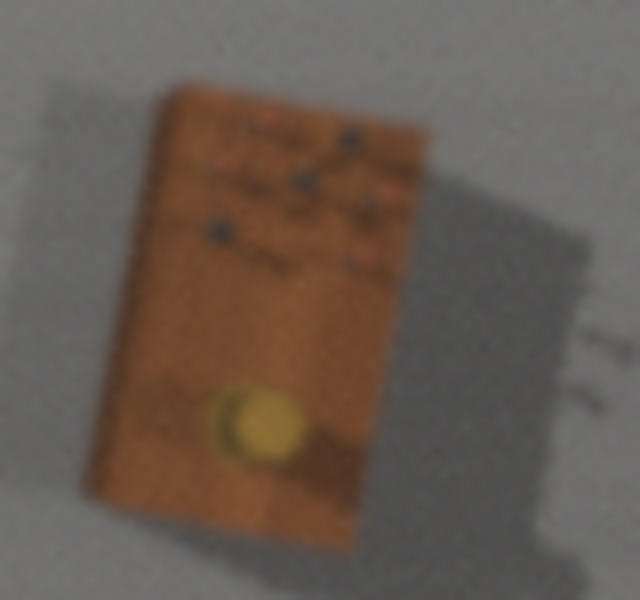

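```bash
cat > m.py <<'E'
from h import *
from scipy.optimize import least_squares
import pickle
S=snapshot('side');T=snapshot('top')
pickle.dump((S,T),open('cams.pkl','wb'))
def U(x0,y0,X,Y,k=8): return (x0+(X+.5)/k-.5, y0+(Y+.5)/k-.5)
def both(n,s,t,z):
    a=atz(S,*s,z);b=atz(T,*t,z)
    # free triangulation
    f=lambda p: np.r_[proj(S,p)-s,proj(T,p)-t]
    r=least_squares(f,(a+b)/2)
    print(n,'side',a.round(1),'top',b.round(1),'tri',r.x.round(1),'res',r.fun.round(1))
both('pin',U(280,255,283,200),U(325,175,268,428),95)
both('first',U(190,120,239,152),U(170,170,296,490),164)
both('hole',U(190,120,528,200),U(170,170,275,188),124)
both('gate',U(190,120,404,262),U(170,170,316,333),124)
for n,q,z in [('mould',[(142,155),(437,115),(498,515),(205,560)],124),('jawL',[(110,258),(163,500)],100),('jawR',[(500,180),(545,423)],100)]:
    P=np.array([atz(T,*U(170,170,*p),z)[:2] for p in q]);print(n,P.round(1).tolist(),[np.degrees(np.arctan2(*(P[i]-P[i-1])[::-1])).round(1) for i in range(len(P))],[np.linalg.norm(P[i]-P[i-1]).round(1) for i in range(len(P))])
P=np.array([atz(S,*U(190,120,*p),124)[:2] for p in [(125,272),(310,417),(683,255),(487,128)]]);print('mouldS',P.round(1).tolist(),[np.degrees(np.arctan2(*(P[i]-P[i-1])[::-1])).round(1) for i in range(4)],[np.linalg.norm(P[i]-P[i-1]).round(1) for i in range(4)])
P=np.array([atz(S,*U(190,120,*p),100)[:2] for p in [(430,511),(655,402)]]);print('jawS',np.degrees(np.arctan2(*(P[1]-P[0])[::-1])))
P=np.array([atz(T,*U(325,175,*p),55)[:2] for p in [(172,85),(428,130),(352,550),(95,497)]]);print('block',P.round(1).tolist(),[np.degrees(np.arctan2(*(P[i]-P[i-1])[::-1])).round(1) for i in range(4)],[np.linalg.norm(P[i]-P[i-1]).round(1) for i in range(4)])
s=sense();print(R.from_euler('xyz',s['eef_rot']).as_matrix().round(4),s['t'])
E
python3 m.py
```

```text
pin side [ 553.8 -141.4   95. ] top [ 552.7 -142.    95. ] tri [ 553.1 -142.1   96. ] res [-0.1  0.   0.1 -0.2]
first side [551.5 142.9 164. ] top [551.1 139.9 164. ] tri [550.6 139.8 165.8] res [ 0.2  0.  -0.1  0.3]
hole side [622.7 155.1 124. ] top [621.8 152.4 124. ] tri [621.5 152.1 126. ] res [ 0.1 -0.  -0.1  0.1]
gate side [588.2 146.3 124. ] top [587.4 142.7 124. ] tri [586.9 142.5 126.5] res [ 0.2  0.  -0.1  0.2]
mould [[630.0, 184.0], [638.8, 113.8], [544.1, 99.8], [534.1, 169.2]] [np.float64(8.8), np.float64(-82.9), np.float64(-171.6), np.float64(98.2)] [np.float64(97.1), np.float64(70.7), np.float64(95.7), np.float64(70.1)]
jawL [[606.9, 197.6], [547.8, 184.7]] [np.float64(12.3), np.float64(-167.7)] [np.float64(60.4), np.float64(60.4)]
jawR [[624.9, 102.1], [565.7, 91.5]] [np.float64(10.2), np.float64(-169.8)] [np.float64(60.2), np.float64(60.2)]
mouldS [[535.1, 172.6], [545.9, 104.0], [641.0, 118.8], [629.0, 186.8]] [np.float64(-171.4), np.float64(-81.1), np.float64(8.8), np.float64(100.0)] [np.float64(95.0), np.float64(69.5), np.float64(96.2), np.float64(69.0)]
jawS 10.607769949702524
block [[639.8, -125.2], [627.6, -190.0], [521.1, -169.0], [535.1, -104.2]] [np.float64(-11.3), np.float64(-100.6), np.float64(168.9), np.float64(77.9)] [np.float64(106.8), np.float64(65.9), np.float64(108.6), np.float64(66.3)]
[[-2.000e-04  9.646e-01  2.636e-01]
 [ 9.000e-04  2.636e-01 -9.646e-01]
 [-1.000e+00  0.000e+00 -1.000e-03]] 0.2
```

Request:
step_arm([
  [[100,0,0,0,5.3],[100,0,0.031,-0.0257,0],[100,0,0.031,-0.0257,0],[100,0,0.031,-0.0257,0],[100,0,0.031,-0.0257,0],[100,0,0.031,-0.0257,0],[100,0,0.031,-0.0257,0],[100,0,0.031,-0.0257,0],[100,0,0.031,-0.0257,0],[100,0,0.031,-0.0257,0],[100,0,0.031,-0.0257,0],[100,0,0.031,-0.0257,0]],
], grip_force=20)

```text
t: 1.2
tool_pos: [458.2, -260.4, 220.4]
eef_rot: [-0.58, 1.569, -1.995]
ft_force: [0.6, -0.4, -0.5]
opening: 53.6
```

```bash
cat > g.py <<'E'
import sys
from h import *
s=sense();M=R.from_euler('xyz',s['eef_rot']).as_matrix()
print('t',round(s['t'],2),'pos',s['tool_pos'].round(1),'F',s['ft_force'].round(1),'open',round(s['opening'],1),'jaw',np.degrees(np.arctan2(M[1,2],M[0,2])).round(1),'xax',M[:,0].round(4),'j',s['joint_pos'].round(2))
if len(sys.argv)>3:
    d=np.array([float(a) for a in sys.argv[1:4]])-s['tool_pos'];print('d',d.round(1),'tool',(M.T@d).round(1))
E
python3 g.py 553.2 -142 62
```

```text
t 1.2 pos [ 458.2 -260.4  220.4] F [ 0.6 -0.4 -0.5] open 53.6 jaw -81.1 xax [-7.0e-04 -1.5e-03 -1.0e+00] j [-0.54  0.28  1.85 -0.    1.01  0.88]
d [  95.   118.4 -158.4] tool [ 158.1  112.4 -102.4]
```

Request:
step_arm([
  [[100,0,0.0281,-0.0256,0],[100,0,0.0281,-0.0256,0],[100,0,0.0281,-0.0256,0],[100,0.03,0.0281,-0.0256,0],[100,0.04,0,0,0],[100,0.02,0,0,0],[100,0,0,0,0]],
])

```text
t: 1.78
tool_pos: [561.2, -133.1, 135.2]
eef_rot: [1.114, 1.561, -0.29]
ft_force: [-0.6, 0.1, -0.4]
opening: 53.5
```

```bash
python3 g.py 553.2 -142 62; python3 - <<'E'
from h import *
S=snapshot('side');T=snapshot('top')
crop('pics/s1.png',S['color'][:,:,::-1],240,205,160,120,5)
crop('pics/t1.png',T['color'][:,:,::-1],300,160,120,90,6)
E
```

```text
t 1.78 pos [ 561.2 -133.1  135.2] F [-0.6  0.1 -0.4] open 53.5 jaw -80.5 xax [ 0.0098 -0.0029 -0.9999] j [-0.25  0.46  1.81 -0.    0.86  1.15]
d [ -8.   -8.9 -73.2] tool [ 73.2 -10.    7.2]
```

View pics/s1.png

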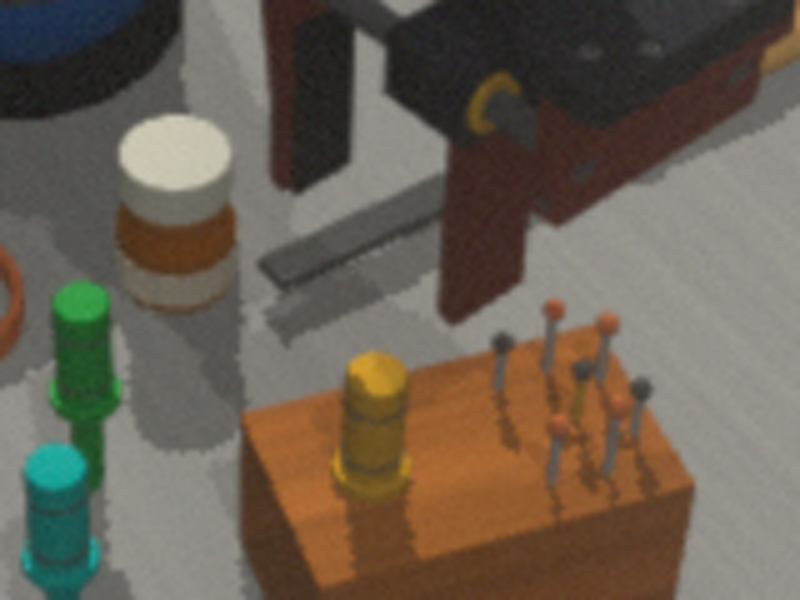

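View pics/t1.png

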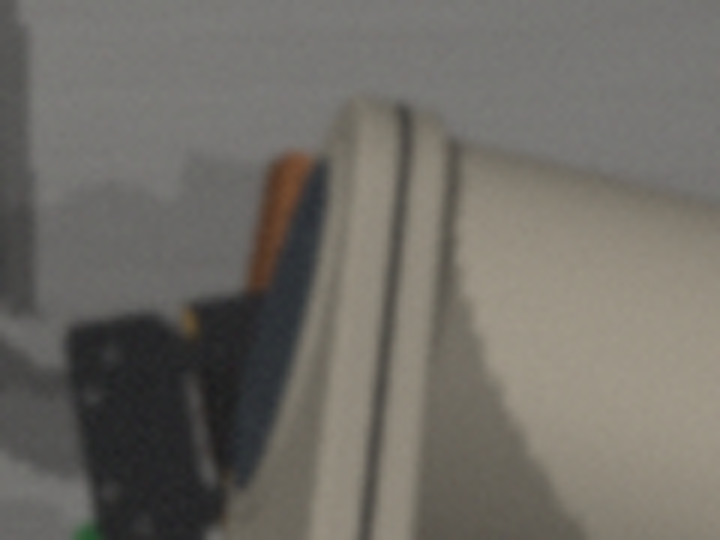

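The side view shows the open fingers above and straddling the pin's line, and the top view is blocked by the arm. I'll correct x and y first, then descend.

Request:
step_arm([
  [[100,0,-0.01,0.0072,0],[100,0,0,0,0],[100,0.02,0,0,0],[100,0,0,0,0]],
])

```text
t: 2.22
tool_pos: [555.0, -147.3, 124.0]
eef_rot: [1.105, 1.549, -0.304]
ft_force: [-1.0, 0.0, -0.4]
opening: 53.3
```

```bash
python3 g.py 553.2 -142 62
```

```text
t 2.22 pos [ 555.  -147.3  124. ] F [-1.   0.  -0.4] open 53.3 jaw -80.7 xax [ 0.0211 -0.0066 -0.9998] j [-0.28  0.47  1.83 -0.    0.82  1.13]
d [ -1.8   5.3 -62. ] tool [61.9 -2.1 -6.1]
```

Request:
step_arm([
  [[100,0,0,0,0],[100,0,0,0,0]],
])

```text
t: 2.38
tool_pos: [555.5, -149.0, 126.8]
eef_rot: [1.108, 1.545, -0.304]
ft_force: [-0.2, -0.2, 0.2]
opening: 53.4
```

```bash
python3 g.py 553.2 -142 62
```

```text
t 2.38 pos [ 555.5 -149.   126.8] F [-0.2 -0.2  0.2] open 53.4 jaw -80.9 xax [ 0.0242 -0.0076 -0.9997] j [-0.28  0.47  1.82 -0.    0.82  1.13]
d [ -2.3   7.  -64.8] tool [64.6 -2.7 -8. ]
```

Request:
step_arm([
  [[100,0.01,-0.002,-0.006,0]],
])

```text
t: 2.47
tool_pos: [555.2, -144.9, 119.4]
eef_rot: [1.11, 1.539, -0.303]
ft_force: [1.0, 0.1, 0.7]
opening: 53.0
```

```bash
python3 g.py 553.2 -142 62
```

```text
t 2.47 pos [ 555.2 -144.9  119.4] F [1.  0.1 0.7] open 53.0 jaw -81.0 xax [ 0.03   -0.0094 -0.9995] j [-0.28  0.48  1.83 -0.    0.8   1.14]
d [ -2.    2.9 -57.4] tool [57.3 -3.1 -4. ]
```

Request:
step_arm([
  [[100,0,0,0,0]],
])

```text
t: 2.55
tool_pos: [553.8, -144.1, 118.5]
eef_rot: [1.113, 1.541, -0.3]
ft_force: [-0.8, -0.1, -1.3]
opening: 53.6
```

```bash
python3 g.py 553.2 -142 62
```

```text
t 2.55 pos [ 553.8 -144.1  118.5] F [-0.8 -0.1 -1.3] open 53.6 jaw -81.0 xax [ 0.028  -0.0087 -0.9996] j [-0.27  0.48  1.84 -0.    0.8   1.14]
d [ -0.6   2.1 -56.5] tool [56.4 -1.7 -2.9]
```

Request:
step_arm([
  [[100,-0.03,0,0,0],[100,0,0,0,0],[100,-0.03,0,0,0],[100,0,0,0,0]],
])

```text
t: 2.88
tool_pos: [551.3, -142.5, 179.3]
eef_rot: [1.112, 1.544, -0.3]
ft_force: [1.2, -0.0, 0.6]
opening: 53.5
```

```bash
python3 g.py 553.2 -142 62; python3 -c "
from plant import *
snapshot('top')";python3 g.py 553.2 -142 62
```

```text
t 2.88 pos [ 551.3 -142.5  179.3] F [ 1.2 -0.   0.6] open 53.5 jaw -80.9 xax [ 0.0253 -0.0078 -0.9997] j [-0.27  0.39  1.81 -0.    0.92  1.14]
d [   1.9    0.5 -117.3] tool [117.3  -0.9  -1.6]
t 2.93 pos [ 549.4 -142.   176.5] F [-0.4  0.5 -1.3] open 53.3 jaw -80.9 xax [ 0.0211 -0.0067 -0.9998] j [-0.27  0.39  1.81 -0.    0.92  1.14]
d [   3.8   -0.  -114.5] tool [114.6   1.5  -0.5]
```

Request:
step_arm([
  [[100,-0.04,0,0,0],[100,-0.04,0,0,0]],
])

```text
t: 3.1
tool_pos: [542.6, -139.7, 249.1]
eef_rot: [1.004, 1.565, -0.407]
ft_force: [1.7, -1.0, 1.2]
opening: 53.4
```

```bash
python3 g.py;for i in 1 2 3; do python3 -c "
from plant import *
snapshot('top')";python3 g.py; done
```

```text
t 3.1 pos [ 542.6 -139.7  249.1] F [ 1.7 -1.   1.2] open 53.4 jaw -80.9 xax [ 0.005  -0.0022 -1.    ] j [-0.27  0.3   1.75 -0.    1.09  1.14]
t 3.15 pos [ 545.9 -140.6  256.7] F [ 1.6 -0.2  5.4] open 53.4 jaw -80.9 xax [ 0.0148 -0.0049 -0.9999] j [-0.27  0.29  1.75 -0.    1.09  1.14]
t 3.2 pos [ 546.3 -140.7  254.5] F [0.8 0.6 0.3] open 53.0 jaw -80.9 xax [ 0.0167 -0.0054 -0.9998] j [-0.27  0.29  1.75 -0.    1.09  1.14]
t 3.25 pos [ 545.  -140.4  251.8] F [-0.1  0.4 -1.1] open 53.7 jaw -80.9 xax [ 0.0135 -0.0046 -0.9999] j [-0.27  0.29  1.75 -0.    1.08  1.14]
```

Request:
step_arm([
  [[100,-0.04,0,0,0],[100,-0.001,0,0,0]],
])

```text
t: 3.42
tool_pos: [542.9, -139.6, 289.9]
eef_rot: [1.054, 1.562, -0.357]
ft_force: [1.4, -0.4, 0.9]
opening: 53.4
```

```bash
python3 g.py;for i in 1 2 3; do python3 -c "
from plant import *
snapshot('top')";python3 g.py; done
```

```text
t 3.42 pos [ 542.9 -139.6  289.9] F [ 1.4 -0.4  0.9] open 53.4 jaw -80.9 xax [ 0.0083 -0.0031 -1.    ] j [-0.27  0.25  1.71 -0.    1.17  1.14]
t 3.47 pos [ 540.6 -139.   285.9] F [-1.2  0.1 -1.4] open 53.1 jaw -80.9 xax [ 0.0023 -0.0014 -1.    ] j [-0.27  0.25  1.72 -0.    1.16  1.14]
t 3.52 pos [ 539.6 -138.7  284.2] F [ 0.4 -0.7 -0.5] open 53.8 jaw -80.9 xax [-4.e-04 -7.e-04 -1.e+00] j [-0.27  0.26  1.72 -0.    1.16  1.14]
t 3.57 pos [ 539.3 -138.6  283.5] F [-0.3  0.6 -1.1] open 53.4 jaw -80.9 xax [-1.7e-03 -3.0e-04 -1.0e+00] j [-0.27  0.26  1.72 -0.    1.16  1.14]
```

```bash
cat > st.py <<'E'
import sys,time
from plant import *
for i in range(int(sys.argv[1])): snapshot('top')
E
cat > st.sh <<'E'
python3 st.py ${1:-2}; shift; python3 g.py $@
E
chmod +x st.sh
```

Request:
step_arm([
  [[100,0.04,0.013,0.0053,0]],
])

```text
t: 3.65
tool_pos: [554.7, -142.3, 249.9]
eef_rot: [1.035, 1.563, -0.376]
ft_force: [1.5, -1.3, 0.1]
opening: 53.5
```

```bash
st.sh 2 553.1 -141.8 62
```

```text
t 3.75 pos [ 549.5 -140.9  239. ] F [ 0.1  0.9 -0.7] open 53.5 jaw -80.9 xax [-0.0116  0.0024 -0.9999] j [-0.27  0.33  1.74 -0.    1.09  1.14]
d [   3.6   -0.9 -177. ] tool [176.9   5.3   2.2]
```

Request:
step_arm([
  [[100,0.04,0,0,0]],
])

```text
t: 3.83
tool_pos: [552.7, -141.7, 207.3]
eef_rot: [-1.81, 1.567, 3.062]
ft_force: [1.4, -1.2, 0.4]
opening: 53.3
```

```bash
st.sh 2 553.1 -141.8 62
```

```text
t 3.93 pos [ 545.2 -139.7  198.6] F [-1.3 -0.1 -0.2] open 53.6 jaw -80.9 xax [-0.0226  0.0054 -0.9997] j [-0.27  0.37  1.77 -0.    1.02  1.14]
d [   7.9   -2.1 -136.6] tool [136.4  10.4   4.6]
```

Request:
step_arm([
  [[100,0.04,0,0,0]],
])

```text
t: 4.02
tool_pos: [548.5, -140.6, 167.4]
eef_rot: [-1.946, 1.556, 2.927]
ft_force: [2.3, -0.8, -0.0]
opening: 52.9
```

```bash
st.sh 2 553.1 -141.8 62
```

```text
t 4.12 pos [ 541.  -138.6  159.1] F [ 0.1 -0.  -0.3] open 53.4 jaw -80.9 xax [-0.0318  0.008  -0.9995] j [-0.27  0.42  1.8  -0.    0.95  1.14]
d [ 12.1  -3.2 -97.1] tool [96.6 14.4  6.4]
```

Request:
step_arm([
  [[100,0.02,0.004,0.002,0],[100,0,0,0,0],[100,0.02,0.004,0.002,0],[100,0,0,0,0]],
])

```text
t: 4.45
tool_pos: [549.7, -141.3, 125.5]
eef_rot: [-1.976, 1.54, 2.896]
ft_force: [-1.5, 0.1, 0.5]
opening: 53.3
```

```bash
st.sh 1 553.1 -141.8 62
```

```text
t 4.5 pos [ 551.2 -141.7  127.8] F [ 0.7 -0.2  1.2] open 53.6 jaw -80.9 xax [-0.0268  0.0066 -0.9996] j [-0.27  0.48  1.8  -0.    0.89  1.14]
d [  1.9  -0.1 -65.8] tool [65.8  3.5  1.1]
```

Request:
step_arm([
  [[100,0.01,0.001,0,0],[100,0,0,0,0],[100,0.01,0.001,0,0],[100,0,0,0,0],[100,0.01,0,0,0],[100,0,0,0,0]],
])

```text
t: 5.0
tool_pos: [556.2, -142.0, 104.0]
eef_rot: [-1.957, 1.554, 2.916]
ft_force: [-0.7, -0.4, 0.2]
opening: 53.4
```

```bash
st.sh 1 553.1 -141.8 62
```

```text
t 5.05 pos [ 556.9 -142.2  104.8] F [ 0.7  0.3 -0.6] open 53.8 jaw -80.8 xax [-0.0156  0.0036 -0.9999] j [-0.27  0.52  1.81 -0.    0.84  1.14]
d [ -3.8   0.4 -42.8] tool [42.9 -3.  -0.8]
```

Request:
step_arm([
  [[100,0.01,-0.003,-0.001,0],[100,0,0,0,0],[100,0.01,-0.002,0,0],[100,0,0,0,0],[100,0.01,-0.002,0,0],[100,0,0,0,0]],
])

```text
t: 5.55
tool_pos: [548.0, -142.1, 71.5]
eef_rot: [-1.954, 1.554, 2.918]
ft_force: [-0.5, -0.5, -0.7]
opening: 53.2
```

```bash
st.sh 1 553.1 -141.8 62
```

```text
t 5.6 pos [ 549.  -142.4   72.4] F [1.4 0.  0.4] open 53.4 jaw -80.8 xax [-0.0151  0.0034 -0.9999] j [-0.27  0.56  1.83 -0.    0.76  1.14]
d [  4.1   0.6 -10.4] tool [10.4  4.3  0.2]
```

Request:
step_arm([
  [[100,0.005,0.002,0,0],[100,0,0,0,0],[100,0.005,0.001,0,0],[100,0,0,0,0]],
])

```text
t: 5.93
tool_pos: [552.8, -142.0, 61.7]
eef_rot: [-1.949, 1.556, 2.923]
ft_force: [-0.3, 0.9, 0.3]
opening: 53.6
```

```bash
st.sh 2 553.1 -141.8 62
```

```text
t 6.03 pos [ 553.1 -142.2   62.4] F [0.2 0.  0.8] open 53.6 jaw -80.9 xax [-0.0133  0.0029 -0.9999] j [-0.27  0.58  1.83 -0.    0.75  1.14]
d [ 0.   0.4 -0.4] tool [ 0.4  0.1 -0.4]
```

Request:
step_arm([
  [[255,0,0,0,0],[255,0,0,0,0],[255,0,0,0,0],[255,0,0,0,0],[255,0,0,0,0]],
], grip_force=30)

```text
t: 6.45
tool_pos: [553.6, -142.3, 63.1]
eef_rot: [-1.938, 1.559, 2.934]
ft_force: [0.8, 0.5, 1.0]
opening: 23.7
```

```bash
python3 g.py 553.1 -141.8 62;python3 - <<'E'
from h import *
S=snapshot('side')
crop('pics/s2.png',S['color'][:,:,::-1],240,205,160,120,5)
E
```

```text
t 6.45 pos [ 553.6 -142.3   63.1] F [0.8 0.5 1. ] open 23.7 jaw -80.8 xax [-0.012   0.0025 -0.9999] j [-0.27  0.58  1.83 -0.    0.75  1.14]
d [-0.5  0.5 -1.1] tool [ 1.1 -0.4 -0.5]
```

View pics/s2.png

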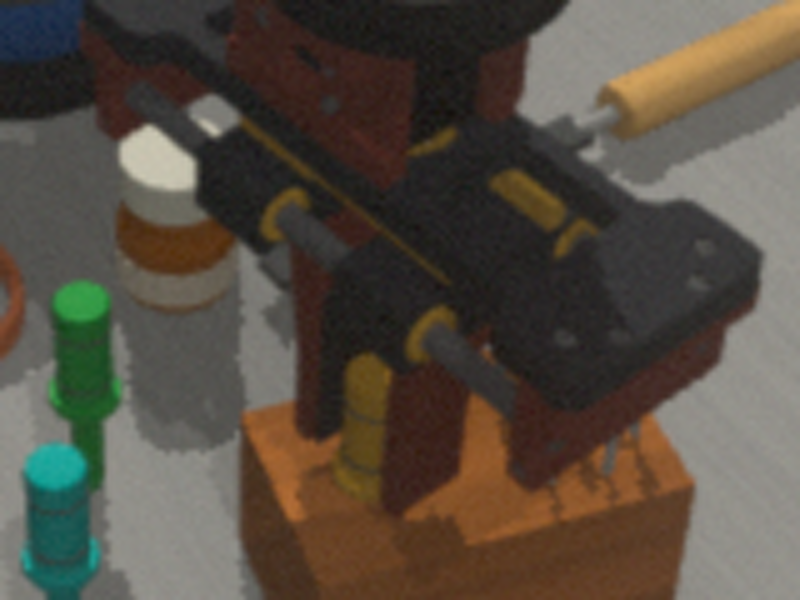

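Request:
step_arm([
  [[255,0,0,0,0],[255,0,0,0,0],[255,0,0,0,0],[255,0,0,0,0]],
])

```text
t: 6.83
tool_pos: [553.5, -142.3, 63.1]
eef_rot: [-1.94, 1.559, 2.932]
ft_force: [0.9, 0.2, 0.1]
opening: 16.5
```

```bash
python3 g.py 553.1 -141.8 62;python3 - <<'E'
from h import *
S=snapshot('side')
crop('pics/s2b.png',S['color'][:,:,::-1],240,205,160,120,5)
E
```

```text
t 6.83 pos [ 553.5 -142.3   63.1] F [0.9 0.2 0.1] open 16.5 jaw -80.9 xax [-0.0119  0.0025 -0.9999] j [-0.27  0.58  1.83 -0.    0.75  1.14]
d [-0.4  0.5 -1.1] tool [ 1.1 -0.4 -0.5]
```

View pics/s2b.png

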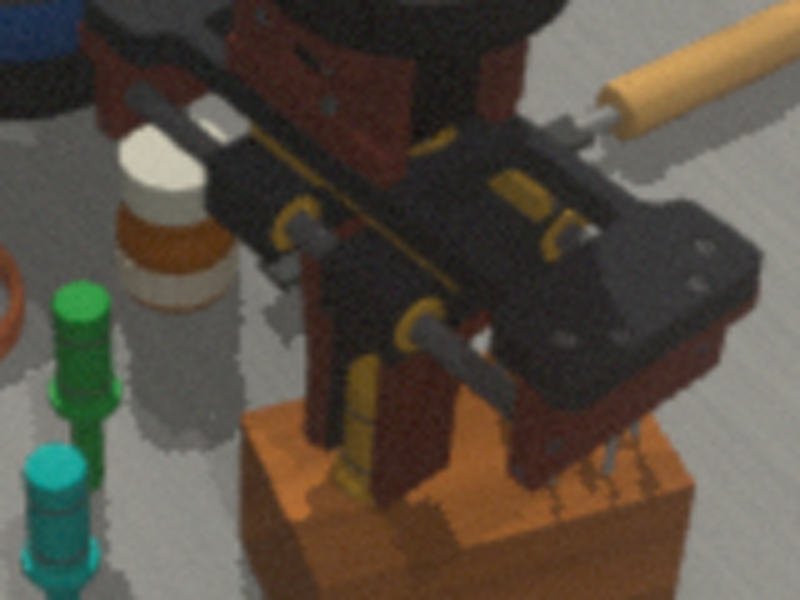

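The fingers hold the pin at 16.5 mm opening, which matches the 17 mm handle. I'll lift it now.

Request:
step_arm([
  [[255,-0.015,0,0,0],[255,-0.02,0,0,0],[255,-0.02,0,0,0],[255,-0.03,0,0,0],[255,-0.03,0,0,0],[255,-0.02,0,0,0]],
])

```text
t: 7.38
tool_pos: [551.5, -141.5, 196.6]
eef_rot: [-1.977, 1.546, 2.895]
ft_force: [0.6, 0.2, -1.5]
opening: 16.3
```

```bash
st.sh 2 622 153 195
```

```text
t 7.48 pos [ 553.3 -142.   197.8] F [ 0.6 -0.1 -1.8] open 16.4 jaw -80.9 xax [-0.0186  0.0045 -0.9998] j [-0.27  0.38  1.76 -0.    1.02  1.14]
d [ 68.7 295.   -2.8] tool [   2.9  114.8 -280.3]
```

Request:
step_arm([
  [[255,0,0.0143,-0.035,0],[255,0,0.0143,-0.035,0],[255,0,0.0143,-0.035,0],[255,0,0.0143,-0.035,0],[255,0,0.0143,-0.035,0],[255,0,0.0143,-0.035,0],[255,0,0.0143,-0.03,0],[255,0,0.008,-0.015,0],[255,0,0,0,0]],
])

```text
t: 8.23
tool_pos: [616.4, 136.0, 183.3]
eef_rot: [-1.803, 1.539, 3.062]
ft_force: [0.1, -0.7, -2.1]
opening: 16.4
```

```bash
st.sh 2 622 153 195
```

```text
t 8.33 pos [615.2 133.  183.2] F [-1.1  0.1 -2.3] open 16.7 jaw -81.3 xax [-0.0335  0.0014 -0.9994] j [0.19 0.49 1.63 0.01 1.06 1.61]
d [ 6.8 20.  11.8] tool [-12.    9.3 -18.8]
```

Request:
step_arm([
  [[255,-0.03,0.005,-0.01,0]],
])

```text
t: 8.42
tool_pos: [614.9, 140.7, 206.7]
eef_rot: [-1.673, 1.525, -3.094]
ft_force: [-0.2, -0.7, -0.9]
opening: 16.5
```

```bash
st.sh 3 622 153 195
```

```text
t 8.57 pos [620.7 142.7 214.1] F [-0.5  0.5 -1.2] open 16.4 jaw -81.4 xax [-0.0304  0.0017 -0.9995] j [0.2  0.46 1.59 0.01 1.12 1.62]
d [  1.3  10.3 -19.1] tool [19.1  3.4 -9.9]
```

Request:
step_arm([
  [[255,-0.03,0.005,-0.005,0]],
])

```text
t: 8.65
tool_pos: [621.3, 145.5, 237.8]
eef_rot: [-1.689, 1.529, -3.111]
ft_force: [-0.3, 0.6, -2.4]
opening: 16.7
```

```bash
st.sh 3 622 153 195
```

```text
t 8.8 pos [626.8 147.3 245. ] F [ 0.1 -0.4 -1.3] open 16.0 jaw -81.5 xax [-0.0271  0.0022 -0.9996] j [0.21 0.44 1.55 0.01 1.18 1.63]
d [ -4.8   5.7 -50. ] tool [50.1 -2.6 -6.1]
```

Request:
step_arm([
  [[255,0.01,0,-0.002,0],[255,0,0,0,0],[255,0.01,0,-0.002,0],[255,0,0,0,0],[255,0.01,0,-0.002,0],[255,0,0,0,0]],
])

```text
t: 9.3
tool_pos: [619.9, 149.5, 204.3]
eef_rot: [-1.702, 1.533, -3.127]
ft_force: [-1.1, 0.0, -1.2]
opening: 16.3
```

```bash
st.sh 3 622 153 195
```

```text
t 9.45 pos [621.8 149.7 207.2] F [ 0.3 -0.5 -1.3] open 16.8 jaw -81.6 xax [-3.310e-02  3.000e-04 -9.995e-01] j [0.21 0.48 1.58 0.01 1.11 1.64]
d [  0.2   3.3 -12.2] tool [12.2  1.1 -3.2]
```

Request:
step_arm([
  [[255,0,0.02,0,0],[255,0,0,0,0]],
])

```text
t: 9.62
tool_pos: [642.4, 153.0, 207.6]
eef_rot: [-1.736, 1.539, 3.123]
ft_force: [-0.0, -0.5, -1.5]
opening: 16.5
```

```bash
st.sh 3 622 153 195
```

```text
t 9.77 pos [639.3 152.5 207. ] F [ 0.5 -0.1 -2.1] open 16.4 jaw -81.6 xax [-3.530e-02 -1.000e-04 -9.994e-01] j [0.21 0.5  1.54 0.01 1.13 1.63]
d [-17.3   0.5 -12. ] tool [ 12.6 -16.7  -3. ]
```

Request:
step_arm([
  [[255,0,-0.02,0,0]],
])

```text
t: 9.85
tool_pos: [621.5, 149.8, 207.9]
eef_rot: [-1.729, 1.538, 3.13]
ft_force: [-1.1, -0.3, -1.4]
opening: 16.3
```

```bash
st.sh 3 622 153 195
```

```text
t 10.0 pos [618.5 149.4 208. ] F [ 0.5  0.5 -0.6] open 16.3 jaw -81.6 xax [-3.590e-02 -2.000e-04 -9.994e-01] j [0.21 0.47 1.59 0.01 1.12 1.64]
d [  3.5   3.6 -13. ] tool [12.9  4.5 -3. ]
```

Request:
step_arm([
  [[255,-0.04,0.003,0,0]],
])

```text
t: 10.08
tool_pos: [618.1, 148.9, 241.2]
eef_rot: [-1.654, 1.522, -3.078]
ft_force: [-0.2, -0.4, -1.9]
opening: 16.1
```

```bash
st.sh 3 622 153 195
```

```text
t 10.23 pos [625.5 150.4 251.3] F [-1.  -0.1 -2.4] open 16.4 jaw -81.6 xax [-0.0287  0.0013 -0.9996] j [0.21 0.43 1.54 0.01 1.19 1.63]
d [ -3.5   2.6 -56.3] tool [56.4 -1.5 -2.8]
```

Request:
step_arm([
  [[255,0.04,0,0,0],[255,0,0,0,0]],
])

```text
t: 10.4
tool_pos: [625.8, 150.7, 212.1]
eef_rot: [-1.815, 1.547, 3.045]
ft_force: [-1.9, -0.9, -3.1]
opening: 16.4
```

```bash
st.sh 3 622 153 195
```

```text
t 10.55 pos [630.2 151.7 219.1] F [ 0.1 -0.5 -2. ] open 16.2 jaw -81.6 xax [-0.0139  0.0045 -0.9999] j [0.21 0.47 1.57 0.01 1.12 1.63]
d [ -8.2   1.3 -24.1] tool [24.2 -7.6 -2.3]
```

Request:
step_arm([
  [[255,0.015,-0.0075,-0.002,0]],
])

```text
t: 10.63
tool_pos: [625.7, 153.1, 208.1]
eef_rot: [-2.46, 1.562, 2.399]
ft_force: [-0.2, -0.0, -0.9]
opening: 16.2
```

```bash
st.sh 2 622 153 180
```

```text
t 10.73 pos [621.1 152.5 203.7] F [-0.2  0.3 -1.1] open 16.1 jaw -81.6 xax [-0.0162  0.0041 -0.9999] j [0.22 0.47 1.6  0.01 1.09 1.64]
d [  0.9   0.5 -23.7] tool [23.7  1.4 -0.2]
```

Request:
step_arm([
  [[255,0.018,0.001,0,0],[255,0,0,0,0]],
])

```text
t: 10.9
tool_pos: [622.7, 153.0, 187.8]
eef_rot: [-2.019, 1.556, 2.841]
ft_force: [-0.3, 0.3, -1.3]
opening: 16.4
```

```bash
st.sh 2 622 153 180; python3 - <<'E'
from h import *
S=snapshot('side');T=snapshot('top')
crop('pics/s3.png',S['color'][:,:,::-1],190,90,120,90,6)
crop('pics/t3.png',T['color'][:,:,::-1],160,150,120,90,6)
E
```

```text
t 11.0 pos [625.  153.5 190.9] F [-0.3 -1.1 -1. ] open 16.3 jaw -81.6 xax [-0.009   0.0056 -0.9999] j [0.22 0.49 1.6  0.01 1.06 1.64]
d [ -3.   -0.5 -10.9] tool [11.  -2.9  0.1]
```

View pics/s3.png

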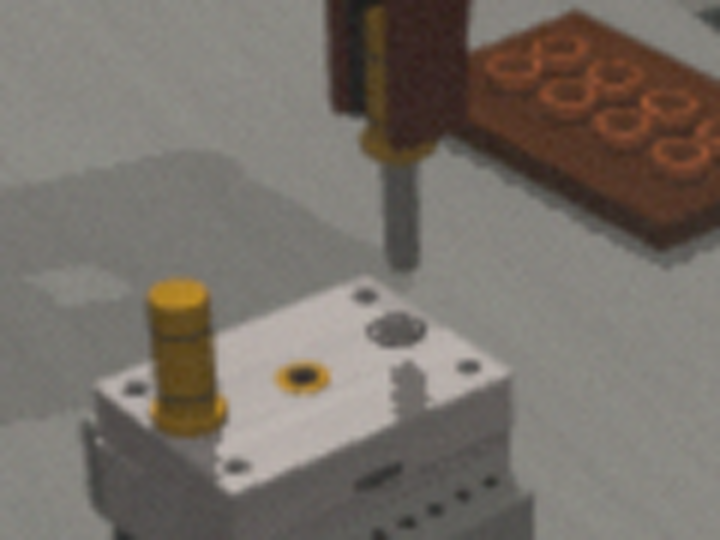

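View pics/t3.png

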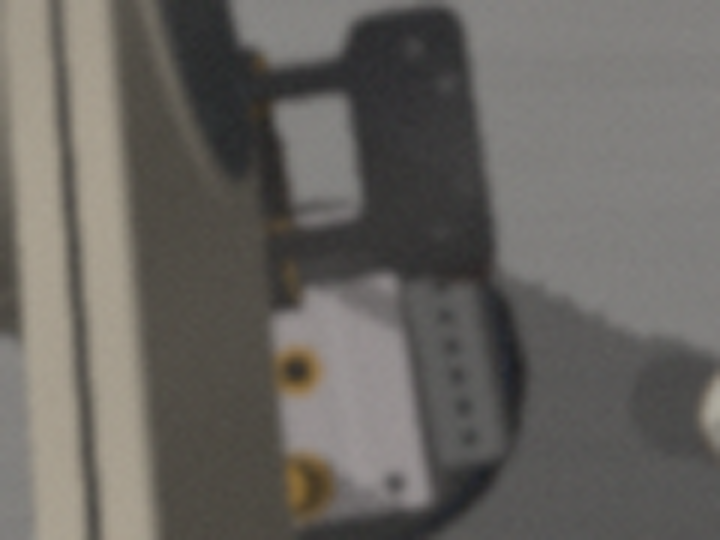

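```bash
python3 - <<'E'
from h import *
import pickle
S,T=pickle.load(open('cams.pkl','rb'))
s=sense();M=R.from_euler('xyz',s['eef_rot']).as_matrix();print(s['tool_pos'])
p=s['tool_pos']
U=lambda X,Y:(190+(X+.5)/6-.5,90+(Y+.5)/6-.5)
print('nose px',U(403,266),'expected nose proj',proj(S,[p[0],p[1],p[2]-46]), atz(S,*U(403,266),p[2]-46))
print('collar px',U(399,150),'exp',proj(S,[p[0],p[1],p[2]-8]))
print('hole px',U(397,330),atz(S,*U(397,330),124))
for h in([621.8,152.4,124],[622.7,155.1,124]): print(proj(S,h))
E
```

```text
[625.12181599 153.47651509 191.23060858]
nose px (256.75, 133.91666666666666) expected nose proj [256.84939103 134.0366202 ] [625.16297385 153.91804334 145.23060858]
collar px (256.0833333333333, 114.58333333333333) exp [256.14436069 114.21394007]
hole px (255.75, 144.58333333333334) [622.97205313 154.92025097 124.        ]
[255.83181707 145.42438152]
[255.56399774 144.57770845]
```

Request:
step_arm([
  [[255,0.013,-0.002,-0.001,0]],
])

```text
t: 11.18
tool_pos: [625.4, 154.6, 181.4]
eef_rot: [-3.002, 1.563, 1.858]
ft_force: [0.7, -0.2, -1.3]
opening: 16.9
```

```bash
st.sh 3 622.8 154.3 172
```

```text
t 11.33 pos [622.1 154.1 177.4] F [-0.3  0.6 -1.1] open 16.3 jaw -81.6 xax [-0.0099  0.0054 -0.9999] j [0.22 0.5  1.62 0.01 1.03 1.64]
d [ 0.7  0.2 -5.4] tool [ 5.4  0.8 -0. ]
```

Request:
step_arm([
  [[255,0.004,0.001,0,0]],
])

```text
t: 11.42
tool_pos: [623.3, 154.4, 173.9]
eef_rot: [-2.272, 1.56, 2.588]
ft_force: [0.2, -0.7, -0.6]
opening: 16.6
```

```bash
st.sh 2 622.8 154.3 172
```

```text
t 11.52 pos [622.7 154.3 172.7] F [-0.6  0.2 -1.3] open 16.5 jaw -81.6 xax [-0.0111  0.0052 -0.9999] j [0.22 0.51 1.62 0.01 1.02 1.64]
d [ 0.1  0.  -0.7] tool [0.7 0.2 0. ]
```

Request:
step_arm([
  [[255,0.003,0,0,0]],
])

```text
t: 11.6
tool_pos: [623.1, 154.4, 170.0]
eef_rot: [-2.202, 1.559, 2.657]
ft_force: [0.2, -0.1, 2.3]
opening: 16.5
```

```bash
st.sh 2 622.8 154.3 172; python3 - <<'E'
from h import *
S=snapshot('side')
crop('pics/s4.png',S['color'][:,:,::-1],210,100,90,68,8)
E
```

```text
t 11.7 pos [622.5 154.1 169.3] F [-0.4 -0.9 -1.3] open 16.4 jaw -81.6 xax [-0.0115  0.0048 -0.9999] j [0.22 0.51 1.62 0.01 1.02 1.64]
d [0.3 0.2 2.7] tool [-2.7  0.3 -0.2]
```

View pics/s4.png

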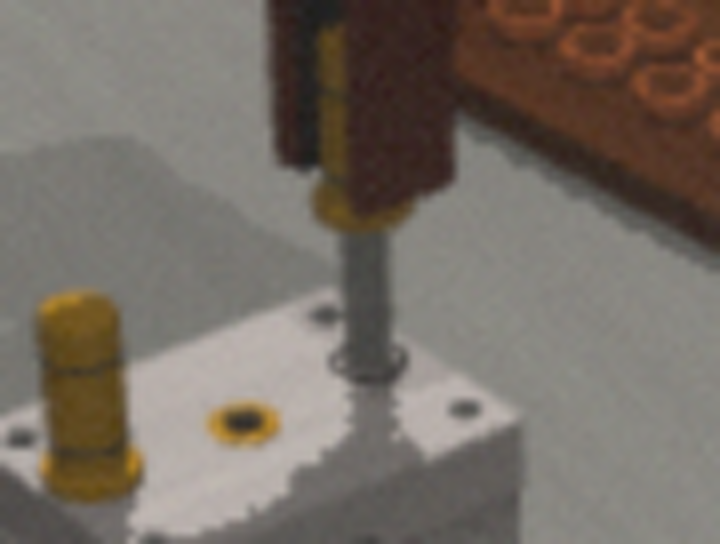

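The nose at crop (368,375) sits centred in the black-rimmed hole (368,360), with no force yet. I'll keep lowering gently.

Request:
step_arm([
  [[255,0.003,0,0,0]],
])

```text
t: 11.83
tool_pos: [622.7, 154.0, 166.8]
eef_rot: [-2.124, 1.559, 2.736]
ft_force: [-0.1, -1.2, -0.6]
opening: 16.3
```

```bash
st.sh 2 622.8 154.3 160
```

```text
t 11.93 pos [622.1 154.1 165.9] F [-0.  -0.1 -1.6] open 16.7 jaw -81.6 xax [-0.0125  0.0048 -0.9999] j [0.22 0.52 1.62 0.01 1.01 1.64]
d [ 0.7  0.2 -5.9] tool [ 5.8  0.8 -0.1]
```

Request:
step_arm([
  [[255,0.003,0,0,0]],
])

```text
t: 12.02
tool_pos: [622.4, 154.1, 163.2]
eef_rot: [-2.11, 1.558, 2.749]
ft_force: [-0.5, -0.5, -0.8]
opening: 16.3
```

```bash
st.sh 2 622.8 154.3 160
```

```text
t 12.12 pos [621.8 154.  162.3] F [ 1.  -0.6 -2.5] open 16.3 jaw -81.6 xax [-0.0131  0.0047 -0.9999] j [0.22 0.52 1.63 0.01 1.01 1.64]
d [ 1.   0.3 -2.3] tool [ 2.3  1.1 -0.1]
```

Request:
step_arm([
  [[255,0.003,0.0007,0,0]],
])

```text
t: 12.2
tool_pos: [622.6, 154.1, 159.6]
eef_rot: [-2.073, 1.557, 2.787]
ft_force: [0.4, -1.0, -0.3]
opening: 16.4
```

```bash
st.sh 2 622.8 154.3 152
```

```text
t 12.3 pos [622.2 154.1 158.7] F [ 0.6 -0.7 -2.1] open 16.2 jaw -81.6 xax [-0.0139  0.0046 -0.9999] j [0.22 0.53 1.63 0.01 1.   1.64]
d [ 0.6  0.2 -6.7] tool [ 6.7  0.7 -0.1]
```

Request:
step_arm([
  [[255,0.003,0.0005,0,0]],
])

```text
t: 12.38
tool_pos: [622.8, 154.1, 156.0]
eef_rot: [-2.035, 1.557, 2.825]
ft_force: [-2.0, -1.4, 0.8]
opening: 16.4
```

```bash
st.sh 2 622.8 154.3 152
```

```text
t 12.48 pos [622.4 154.1 155.1] F [-0.  -1.1 -2.6] open 16.3 jaw -81.6 xax [-0.0146  0.0045 -0.9999] j [0.22 0.53 1.63 0.01 1.   1.64]
d [ 0.4  0.2 -3.1] tool [ 3.1  0.5 -0.1]
```

Request:
step_arm([
  [[255,0.002,0.0005,0,0]],
])

```text
t: 12.57
tool_pos: [622.9, 154.1, 153.2]
eef_rot: [-2.001, 1.556, 2.859]
ft_force: [-1.0, -0.8, -0.1]
opening: 16.0
```

```bash
st.sh 2 622.8 154.3 152
```

```text
t 12.67 pos [622.7 154.1 152.7] F [ 0.1 -0.3 -2.1] open 16.5 jaw -81.6 xax [-0.0152  0.0043 -0.9999] j [0.22 0.53 1.63 0.01 0.99 1.64]
d [ 0.1  0.2 -0.7] tool [ 0.7  0.1 -0.2]
```

Request:
step_arm([
  [[255,0.0015,0,0,0]],
])

```text
t: 12.75
tool_pos: [622.9, 154.1, 151.5]
eef_rot: [-2.0, 1.555, 2.859]
ft_force: [-3.1, -1.0, 11.7]
opening: 16.3
```

```bash
st.sh 2 622.8 154.3 152
```

```text
t 12.85 pos [622.9 154.1 151.7] F [-1.4 -1.1  3.6] open 16.6 jaw -81.6 xax [-0.0146  0.0043 -0.9999] j [0.22 0.54 1.63 0.01 0.99 1.64]
d [-0.1  0.2  0.3] tool [-0.3 -0.1 -0.2]
```

Request:
step_arm([
  [[255,0.001,0,0,0]],
])

```text
t: 12.93
tool_pos: [623.1, 154.2, 151.6]
eef_rot: [-2.022, 1.556, 2.838]
ft_force: [-4.3, -1.6, 9.2]
opening: 16.5
```

```bash
st.sh 2 622.8 154.3 152
```

```text
t 13.03 pos [623.1 154.1 151.6] F [-3.3 -2.2  6.3] open 16.2 jaw -81.6 xax [-0.0141  0.0044 -0.9999] j [0.22 0.54 1.63 0.01 0.99 1.64]
d [-0.3  0.2  0.4] tool [-0.4 -0.2 -0.2]
```

Request:
step_arm([
  [[255,0.0005,0,-0.0015,0]],
])

```text
t: 13.12
tool_pos: [622.9, 155.0, 151.7]
eef_rot: [-1.951, 1.556, 2.909]
ft_force: [-1.2, -5.0, 1.9]
opening: 16.4
```

```bash
st.sh 1
```

```text
t 13.17 pos [622.7 155.4 151.5] F [-2.3 -2.1  0.3] open 16.7 jaw -81.6 xax [-0.0141  0.0037 -0.9999] j [0.22 0.54 1.63 0.01 0.99 1.64]
```

Request:
step_arm([
  [[255,0.0005,0,-0.0015,0]],
])

```text
t: 13.25
tool_pos: [622.3, 156.6, 151.0]
eef_rot: [-1.956, 1.556, 2.903]
ft_force: [-0.3, -1.5, -0.6]
opening: 16.2
```

```bash
st.sh 1
```

```text
t 13.3 pos [622.3 156.9 150.8] F [-0.6 -2.1  0.4] open 16.3 jaw -81.6 xax [-0.0145  0.0036 -0.9999] j [0.23 0.54 1.63 0.01 0.99 1.64]
```

Request:
step_arm([
  [[255,0.0015,0,-0.0005,0]],
])

```text
t: 13.38
tool_pos: [622.2, 157.3, 149.3]
eef_rot: [-1.947, 1.556, 2.912]
ft_force: [-0.5, -3.3, 1.4]
opening: 16.7
```

```bash
st.sh 1
```

```text
t 13.43 pos [622.  157.3 148.8] F [-0.4 -2.6  1.1] open 16.5 jaw -81.6 xax [-0.0147  0.0031 -0.9999] j [0.23 0.54 1.63 0.01 0.99 1.65]
```

Request:
step_arm([
  [[255,0.001,0,-0.0005,0]],
])

```text
t: 13.52
tool_pos: [622.0, 157.5, 147.7]
eef_rot: [-1.883, 1.556, 2.977]
ft_force: [-0.0, -5.4, 2.2]
opening: 16.5
```

```bash
st.sh 1
```

```text
t 13.57 pos [621.9 157.4 147.4] F [-0.5 -3.9  0.3] open 16.2 jaw -81.6 xax [-0.0149  0.0023 -0.9999] j [0.23 0.54 1.63 0.01 0.98 1.65]
```

The pin has found the lower hole: nose about 4 mm below the joint with low force. I'll keep lowering and watch for the plunger.

Request:
step_arm([
  [[255,0.002,0,0.0003,0]],
])

```text
t: 13.65
tool_pos: [622.2, 157.2, 145.4]
eef_rot: [-1.885, 1.556, 2.975]
ft_force: [-1.5, -0.8, 0.3]
opening: 16.4
```

```bash
st.sh 1
```

```text
t 13.7 pos [621.9 157.2 144.8] F [ 0.5 -2.6 -0.2] open 16.6 jaw -81.6 xax [-0.0151  0.0025 -0.9999] j [0.23 0.54 1.63 0.01 0.98 1.65]
```

Request:
step_arm([
  [[255,0.002,0,0,0]],
])

```text
t: 13.78
tool_pos: [622.0, 157.3, 142.9]
eef_rot: [-1.901, 1.556, 2.958]
ft_force: [-3.0, -2.9, 1.9]
opening: 16.4
```

```bash
st.sh 1
```

```text
t 13.83 pos [621.6 157.2 142.1] F [-0.4 -2.5 -1.3] open 16.3 jaw -81.6 xax [-0.0158  0.0025 -0.9999] j [0.23 0.55 1.63 0.01 0.97 1.65]
```

Request:
step_arm([
  [[255,0.0015,0.0004,0,0]],
])

```text
t: 13.92
tool_pos: [621.8, 157.2, 140.5]
eef_rot: [-1.871, 1.554, 2.989]
ft_force: [-2.5, -4.0, 2.3]
opening: 16.5
```

```bash
st.sh 1
```

```text
t 13.97 pos [621.6 157.2 140. ] F [-0.7 -3.9 -1.9] open 16.3 jaw -81.6 xax [-0.0167  0.0024 -0.9999] j [0.23 0.55 1.64 0.01 0.97 1.65]
```

Request:
step_arm([
  [[255,0.0015,0.0003,0.0002,0]],
])

```text
t: 14.05
tool_pos: [621.8, 157.2, 138.5]
eef_rot: [-1.867, 1.554, 2.992]
ft_force: [-2.4, -1.9, 1.7]
opening: 16.2
```

```bash
st.sh 1
```

```text
t 14.1 pos [621.6 157.1 138. ] F [-1.  -3.1 -1.3] open 16.5 jaw -81.6 xax [-0.0175  0.0025 -0.9998] j [0.23 0.55 1.64 0.01 0.97 1.65]
```

Request:
step_arm([
  [[255,0.0015,0.0003,0.0002,0]],
])

```text
t: 14.18
tool_pos: [621.8, 157.1, 136.4]
eef_rot: [-1.871, 1.553, 2.989]
ft_force: [-2.4, -1.2, 2.3]
opening: 16.1
```

```bash
st.sh 1
```

```text
t 14.23 pos [621.6 157.  135.9] F [-0.6 -2.5 -1.5] open 16.5 jaw -81.6 xax [-0.0182  0.0027 -0.9998] j [0.23 0.56 1.64 0.01 0.97 1.64]
```

Request:
step_arm([
  [[255,0.0015,0.0003,0.0002,0]],
])

```text
t: 14.32
tool_pos: [621.8, 157.1, 134.4]
eef_rot: [-1.874, 1.552, 2.985]
ft_force: [-2.3, -1.0, 2.0]
opening: 16.6
```

```bash
st.sh 1;  python3 - <<'E'
from h import *
S=snapshot('side')
crop('pics/s5.png',S['color'][:,:,::-1],210,100,90,68,8)
E
```

```text
t 14.37 pos [621.7 157.  133.9] F [-1.8 -1.  -2.4] open 16.4 jaw -81.6 xax [-0.0188  0.0028 -0.9998] j [0.23 0.56 1.64 0.01 0.96 1.64]
```

View pics/s5.png

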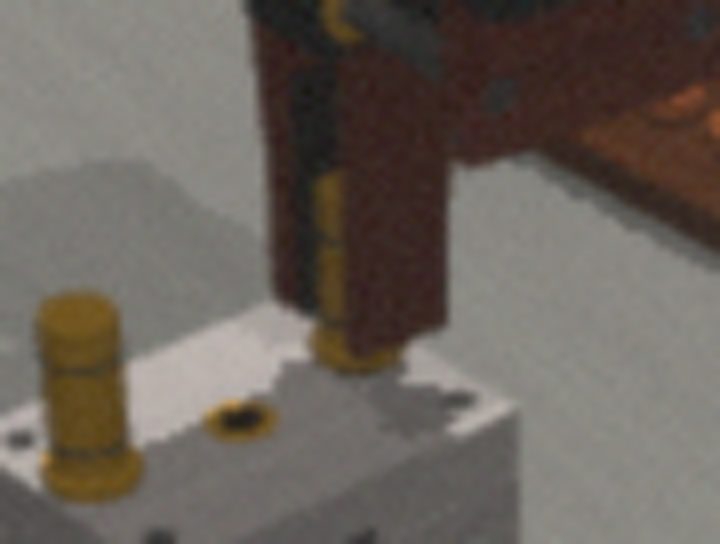

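The collar is now just above the mould face at crop (358,365). A few small steps remain until firm contact.

Request:
step_arm([
  [[255,0.0015,0.0003,0.0002,0]],
])

```text
t: 14.5
tool_pos: [621.9, 157.0, 132.4]
eef_rot: [-1.873, 1.552, 2.987]
ft_force: [-2.8, -1.5, 2.2]
opening: 16.3
```

```bash
st.sh 1
```

```text
t 14.55 pos [621.9 157.  132.3] F [-2.7 -1.6  3.1] open 16.6 jaw -81.6 xax [-0.0191  0.0031 -0.9998] j [0.23 0.56 1.64 0.01 0.96 1.64]
```

Request:
step_arm([
  [[255,0.001,0.0002,0,0]],
])

```text
t: 14.63
tool_pos: [622.0, 157.1, 132.0]
eef_rot: [-1.871, 1.551, 2.988]
ft_force: [-7.8, -3.5, 15.3]
opening: 16.1
```

```bash
st.sh 1
```

```text
t 14.68 pos [622.  157.1 132.2] F [-4.4 -2.1  7.5] open 16.3 jaw -81.6 xax [-0.0194  0.003  -0.9998] j [0.23 0.56 1.64 0.01 0.96 1.64]
```

Request:
step_arm([
  [[255,0.001,0.0002,0,0]],
])

```text
t: 14.77
tool_pos: [622.0, 157.1, 132.1]
eef_rot: [-1.863, 1.551, 2.997]
ft_force: [-5.3, -3.1, 9.4]
opening: 16.6
```

```bash
st.sh 1
```

```text
t 14.82 pos [621.9 157.1 132.2] F [-5.5 -3.2  8.2] open 16.5 jaw -81.6 xax [-0.0198  0.0029 -0.9998] j [0.23 0.56 1.64 0.01 0.96 1.64]
```

Request:
step_arm([
  [[255,0,-0.0003,0,0],[130,0,0,0,0],[130,0,0,0,0],[130,0,0,0,0],[130,0,0,0,0],[130,0,0,0,0]],
])

```text
t: 15.32
tool_pos: [624.3, 158.5, 133.2]
eef_rot: [-2.118, 1.556, 2.741]
ft_force: [0.0, -0.5, 0.0]
opening: 42.6
```

```bash
st.sh 1;  python3 - <<'E'
from h import *
S=snapshot('side')
crop('pics/s6.png',S['color'][:,:,::-1],210,100,90,68,8)
E
```

```text
t 15.37 pos [624.2 158.5 133.2] F [-0.3 -0.4  0.6] open 42.8 jaw -81.6 xax [-0.0136  0.0057 -0.9999] j [0.23 0.56 1.63 0.01 0.96 1.64]
```

View pics/s6.png

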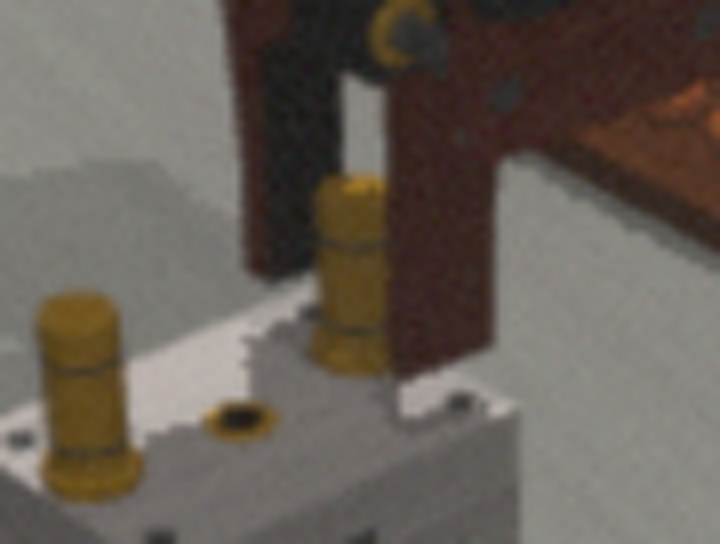

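The pin stands upright with its collar on the face and the fingers are clear. I'll retreat straight up.

Request:
step_arm([
  [[130,-0.02,0,0,0],[130,-0.03,0,0,0],[130,-0.03,0,0,0],[130,-0.04,0,0,0],[130,-0.04,0,0.0,0],[130,-0.03,-0.03,0.02,0],[130,0,-0.03,0.03,0],[130,0,-0.03,0.03,0],[130,0,-0.03,0.03,0],[130,0,-0.03,0.03,0],[130,0,0,0,0]],
])

```text
t: 16.33
tool_pos: [500.5, -1.1, 328.3]
eef_rot: [-2.021, 1.558, 2.844]
ft_force: [-0.9, 0.4, -0.5]
opening: 43.0
```

```bash
st.sh 1;  python3 - <<'E'
from h import *
S=snapshot('side');T=snapshot('top')
cv2.imwrite('pics/s7f.png',S['color'][:,:,::-1])
crop('pics/s7.png',S['color'][:,:,::-1],190,110,100,75,8)
cv2.imwrite('pics/t7f.png',T['color'][:,:,::-1])
E
```

```text
t 16.38 pos [5.024e+02 5.000e-01 3.286e+02] F [-0.8  0.8  0.5] open 43.2 jaw -81.3 xax [-0.0104  0.005  -0.9999] j [-0.03  0.13  1.78  0.    1.25  1.39]
```

View pics/s7.png

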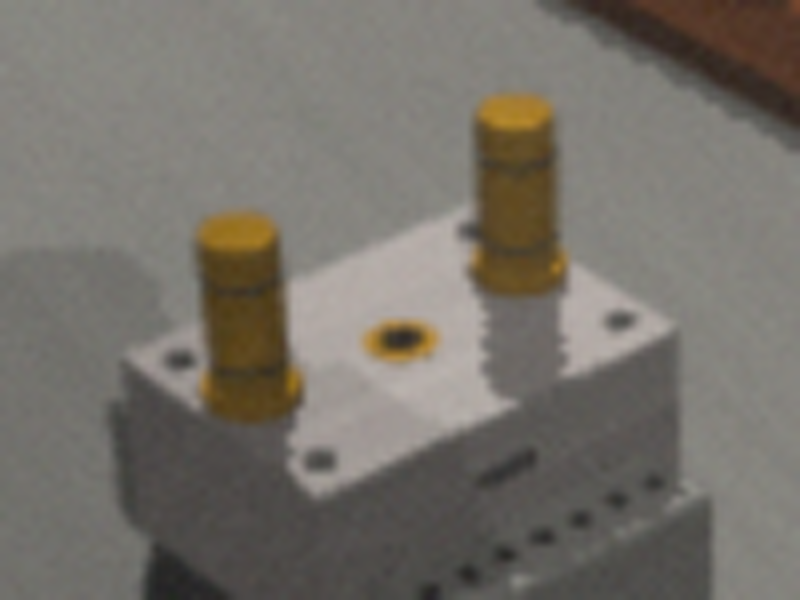

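View pics/s7f.png

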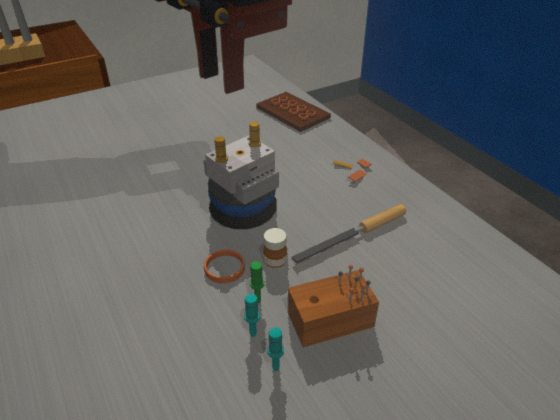

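View pics/t7f.png

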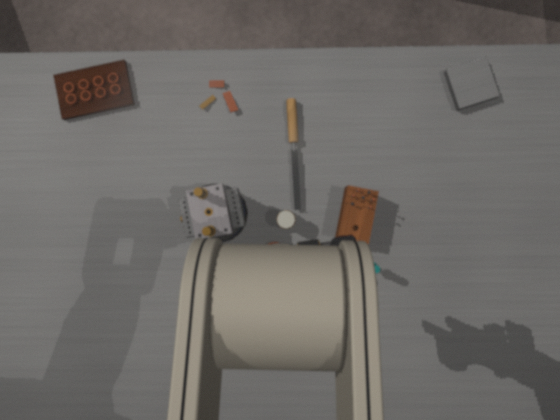

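Both pins stand the same way on the mould, with tops at crop (238,232) and (514,112), and the bystanders look unmoved. I'll check the pin height from both views.

```bash
python3 - <<'E'
from h import *
import pickle
S,T=pickle.load(open('cams.pkl','rb'))
U=lambda X,Y:(190+(X+.5)/8-.5,110+(Y+.5)/8-.5)
a=atz(S,*U(238,232),164);b=atz(S,*U(514,112),164);print('tops',a,b,np.linalg.norm(a-b))
a=atz(S,*U(252,396),126);b=atz(S,*U(518,270),126);print('collar',a,b,np.linalg.norm(a-b))
crop('pics/t7.png',cv2.imread('pics/t7f.png'),170,170,80,75,8)
A=cv2.imread('pics/side0.png').astype(int);B=cv2.imread('pics/s7f.png').astype(int)
for n,(x,y,w,h) in dict(bangle=(195,245,50,40),file=(285,200,130,65),jar=(258,225,35,45)).items():
    print(n,np.abs(A-B)[y:y+h,x:x+w].mean().round(1))
E
```

```text
tops [551.28371708 142.95746312 164.        ] [622.48581516 158.26851246 164.        ] 72.82971236132437
collar [550.19373413 140.75461532 126.        ] [621.30326067 156.98765966 126.        ] 72.9388544880123
bangle 2.6
file 2.5
jar 2.6
```

View pics/t7.png

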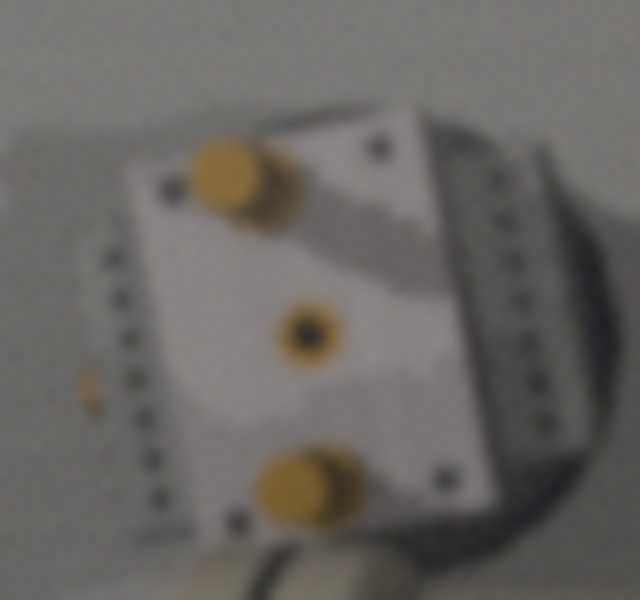

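```bash
python3 -c "
from plant import *
print(hand_in())"
```

```text
the job is handed in; nothing more can be done
None
```

The second locating pin is standing in the mould with its collar down on the top face, and I've handed the job in. It took about 16.5 s of the 72 s. No verdict is reported.

**What I did:** I took the pin from the wooden block and started its nose in the empty hole. Then I swung the top half about 3 mm until the pin dropped into the lower hole. I pushed it down in small steps to a firm stop, let go and moved the arm clear.

**Last checks:**
- **Seating:** the firm stop came at a tool height of 132.1 mm. Home should be 132.1 mm going by the grasp in the block, or 131.6 mm going by the touch on the lower half.
- **Force:** the highest vertical force I read was about 15 N, against the 30 N limit. I read it only at the end of each step. I felt no clear click at the spring plunger, but the pin went well past its depth.
- **Upright:** both pins look the same and upright in the side view. I did not measure the angle separately.
- **Spacing:** the side camera puts the pins 72.8–72.9 mm apart, against 72 mm nominal. That is within the calibration error.
- **Bystanders:** the image areas around the bangle, file and jar showed no shift from the start.

One thing worked against me: the tool's tilt drifted by up to about 2 degrees during moves. I brought it back to about 0.5 degrees before starting the pin in the hole.

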